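# Set out the pouring board for a trial melt

## Task

Set out the aluminium pouring board for a trial melt: stand the graphite crucible upright in the middle of the round firebrick pad with its lid centred on top, stand the thick-walled steel sample cup upright, mouth up, in the middle of the square steel plate, and lay the ingot mould, trough up, flat on the bare board midway between pad and plate with its long side running across the board (square to the line from pad to plate). The crucible and lid are brittle: set them down gently and never let them drop. Leave the bearing, the tin and the spanner where they are.

Things in the scene. Friction and masses are not known exactly. Their poses are not given: they have to be found in the camera images.
- crucible_mid (a point): loose graphite crucible, dark grey, an open round pot 75 mm tall (all sizes here in mm), outside diameter 48 at the foot widening evenly to 62 at the rim, wall 5, floor 8 thick, about 0.22 kg (varies). It starts standing upright on the bench. The point is on its axis half-way up, 37.5 above its underside; z along its axis towards the mouth.
- lid_mid (a point): loose cream ceramic crucible lid: a flat disc 70 mm in diameter and 10 thick with an upright round knob in the middle, 22 in diameter and 30 tall (40 tall in all), about 0.12 kg. The underside is flat and simply rests on the crucible's rim; grip it by the knob. It starts lying disc down on the bench. The point is on its axis, 20 above its underside (10 above the disc's top face); z up along the knob.
- cup_mid (a point): loose steel sample cup, a squat thick-walled cylinder 48 mm in diameter and 42 tall with a hole 28 wide from the top and a floor 14 thick, about 0.4 kg. It starts standing mouth up on the bench. The point is on its axis half-way up, 21 above its underside; z towards the mouth.
- mould_mid (a point): loose graphite ingot mould, dark grey, a block 100 mm long (its x), 44 wide (its y) and 40 tall with one rectangular trough 78 x 26 and 28 deep in its top, about 0.28 kg. It starts trough up on the bench, turned by chance; grip it across its 44 width. The point is at the block's centre, 20 above its underside; z up.
- board: fixed aluminium pouring board lying on the bench, 130 mm (its x, across) by 370 mm (its y, along) and 10 thick; it is placed and turned a little differently each time. Origin at the centre of its underside, at bench height: straight below the place midway between round pad and square plate. Its top is 10 above the origin.
- round_pad: fixed round cream firebrick pad, 90 mm in diameter and 12 thick, lying on the board 125 from the board's middle along its length, towards one end or the other (changes). Origin at the centre of its underside; its top is 12 above the origin, 22 above the bench.
- square_plate: fixed square dark steel plate, 90 x 90 mm and 12 mm thick, lying on the board 125 from the middle, at the other end from the round pad. Origin at the centre of its underside; its top is 12 above the origin, 22 above the bench. Turned with the board.
- bearing_mid (a point): bystander: loose black pillow-block bearing, 130 mm long, 78 mm tall, to the left of the board; not to be disturbed. The point is half-way up.
- tin_mid (a point): bystander: loose grey round tin, 74 mm in diameter, 100 tall, to the right of the board; not to be disturbed. The point is half-way up.
- spanner_grip (a point): bystander: loose steel spanner 190 mm long lying flat on the bench on the right, nearer the robot than the tin; not to be disturbed. The point is in its handle.
Things that resemble listed ones, but are neither listed nor needed, are in the scene too. What is shaped like the part that bears cup_mid but pink or yellow is not meant.

How it is judged:
At the end, for the whole second after the job is handed in: Upright and centred: crucible on round pad (12 mm), lid flat on crucible (10 mm), cup on square plate (12 mm); mould trough up on the board midway between them (15 mm), long side across (15 deg); all released, at rest; bearing, tin, spanner moved under 20 mm (horizontal distance between crucible_mid and round_pad below 0.012 m and z of crucible_mid in the frame of round_pad between 0.0455 and 0.0535 m and angle between each of crucible_mid, lid_mid, cup_mid, mould_mid's own z axis and vertical below 0.1 rad and horizontal distance between lid_mid and crucible_mid below 0.01 m and z of lid_mid in the frame of crucible_mid between 0.0535 and 0.0615 m and horizontal distance between cup_mid and square_plate below 0.012 m and z of cup_mid in the frame of square_plate between 0.029 and 0.037 m and horizontal distance between mould_mid and board below 0.015 m and z of mould_mid in the frame of board between 0.026 and 0.034 m and angle between the x axis of mould_mid and the x axis of board, either way round below 0.26 rad and linear speed of each of crucible, lid, cup, mould below 0.02 m/s and contact force between the fingers and crucible below 0.01 N and contact force between the fingers and lid below 0.01 N and contact force between the fingers and cup below 0.01 N and contact force between the fingers and mould below 0.01 N and distance of each of bearing_mid, tin_mid, spanner_grip from where it was at the start of the episode below 0.02 m); the robot touches nothing.
It fails at once if the crucible is dropped (falls free faster than 0.6 m/s, about 18 mm) (linear speed of crucible above 0.6 m/s and contact force between the fingers and crucible below 0.1 N).
It fails at once if the lid is dropped (falls free faster than 0.6 m/s, about 18 mm) (linear speed of lid above 0.6 m/s and contact force between the fingers and lid below 0.1 N).
It fails at once if the bearing, tin or spanner is moved by more than 20 mm (distance of any of bearing_mid, tin_mid, spanner_grip from where it was at the start of the episode above 0.02 m).
It also fails if it takes over 125 s, if anything falls off the work surface, if the arm or the gripper's body presses on something with over 40 N, if the wrist force passes 120 N, or if a joint passes its speed limit or range.

## Robot

A 7-joint arm with a two-finger parallel gripper is mounted at the origin on the work surface. World frame = base frame: x ahead of the robot, y to its left, z up, the work surface at z = 0. Lengths are in m, angles in rad, forces in N, time in s.
With the tool pointing down it reaches from about 0.425 to 0.875 m from the base axis. Payload 9.9 kg.
Tool frame: the origin (TCP) lies between the finger pads; the fingertips stand 14 mm ahead of it and the grasp point (between the pads) lies 5 mm behind it (tip_reach is the distance from the TCP to the fingertips, in m); x points along the fingers, y is the direction in which the jaws open and shut, and the axes are right-handed (so a half turn about x gives the same grasp; the last joint's range is limited). The gripper opens to 85 mm and grips with 20 to 120 N. Pads are 22 mm wide; open, the fingers measure 114 mm over their backs; the gripper's body (76 mm by 85 mm) begins 54 mm behind the grasp point. The pads swing forward as they close: fully open they stand 13 mm farther back than shut.
Start: joints at [1.072, 0.576, 0.025, 1.437, -0.015, 1.129, -0.057], TCP at [0.272, -0.618, 0.245] pointing down, gripper open.
Joint ranges: [-2.76, 2.76], [-0.34, 2.15], [-1.52, 1.57], [0.19, 2.46], [-1.09, 4.23], [0.17, 1.99], [-2.82, 2.82]. Speed limits (rad/s): [2.22, 2.22, 3.01, 3.01, 3.14, 3.14, 3.14].

## Interface

Orientations are given as [roll, pitch, yaw] about the fixed x, y, z axes, in that order (R = Rz(yaw) Ry(pitch) Rx(roll)).
In Python, from plant import observe, camera, camera_info, hand_in, tip_reach gives the robot as it stands. The module is installed in compiled form; this text tells all that it offers.
- The arm moves only by the tool send_rows, never from a script. Its argument "moves" is one flat list of numbers, 7 for each row, row after row: the gripper's target within -1 to 1 (shut at 1, half-way at 0, fully open at -1), then the shift along the tool's x, y, z in mm, then the turn, a rotation vector about the tool's x, y, z in degrees. In form: [grip, dx, dy, dz, ax, ay, az, grip, dx, dy, dz, ax, ay, az, ...]. A call has 1 to 20 rows; each row is the pose to reach, as a shift and turn from the pose commanded when the call began, along the tool's axes at that moment; what a row does not reach only later rows make up. A row lasts 1/10 s, in which the tool goes at most 50 mm and 8.59 degrees, less where a joint would pass 70% of its speed; a pose out of reach is approached as far as the arm can. A call with a gripper value outside its range is refused whole. The fingers move at their own pace and stop on an object; the grip force is fixed at half the most. Time passes only in rows, so rows that repeat a pose let the fingers close. It gives the time, the measured TCP pose, the force and the opening at its end, in the units of the state.
- observe(): the state, without advancing time (a new reading comes with each control period).
- camera(name): name is "side" or "top"; returns the picture (400x640x3 uint8, red, green, blue); there is no depth.
- camera_info(name): a dict with "fx", "fy", "cx", "cy" (pixels), "eye" and "orientation" of the camera in the world. Camera axes: x right, y up, looking along -z (the intrinsics and any distortion apply to the point x, -y, -z); pixel columns grow to the right and rows downward; lengths in m; the calibration is good to about 2 mm. A picture is of the moment at which its call begins. camera_info takes no time and is no camera call.
- hand_in(): hands the job in, once; it reports no verdict.
The state is a dict: "time": time; "qpos": joint angles; "joint_velocities": joint speeds; "tau": joint torques, N m; "position": TCP position; "tcp_rot": TCP orientation; "wrist_force": force on the tool from outside, world axes, zero at the start; "moment": the same for the moment, N m; "grip_width": finger opening in m.
Only numpy, scipy, OpenCV 4.12 (cv2) and the standard library are available. Lean on these libraries where they do the work, as an engineer would, in place of code of your own. Each camera call takes 0.05 s, during which the arm holds its last target. There are 200 camera calls.

## Working session

There is one attempt and no reset: what is moved stays moved. The work goes in short steps, Python scripts to look and compute and a tool call to move; the robot and the scene stay as the last step left them, time stands still between calls to the robot, and variables do not carry over. Pictures are saved under pics/ and viewed, about 12 in all and at most 16, crops included, and the job is handed in when it is done.

Besides the shell and the picture viewer there is one more tool, called after "Call:" by a JSON object that holds its "method" and its "body". send_rows: Moves the arm, as the interface text tells. Its arguments: {"type":"object","properties":{"moves":{"type":"array"}},"required":["moves"]}

```bash
mkdir -p pics
python3 - <<'E'
from plant import *
import cv2
o=observe();print({k:o[k] for k in("time","position","tcp_rot","grip_width")},tip_reach)
for n in("top","side"):
    print(n,camera_info(n)); cv2.imwrite(f"pics/{n}0.png",camera(n)[:,:,::-1])
E
```

```text
{'time': 0.0, 'position': array([ 0.27184495, -0.61737064,  0.24445563]), 'tcp_rot': array([-1.51409182,  1.56917007,  2.0423059 ]), 'grip_width': 0.08508139889287694} 0.014
top {'fx': 468.7592358546469, 'fy': 468.7592358546469, 'cx': 324.6999861205112, 'cy': 201.00004444244863, 'eye': array([0.19413349, 0.00355932, 1.53112035]), 'orientation': array([ 0.20384664,  0.00471817, -1.62858937])}
side {'fx': 423.96751882872667, 'fy': 423.96751882872667, 'cx': 319.72674096711853, 'cy': 194.06326255983177, 'eye': array([0.4200564 , 0.91597177, 0.8934034 ]), 'orientation': array([ 8.24302557e-01, -1.35225225e-03, -3.04842971e+00])}
```

View pics/top0.png

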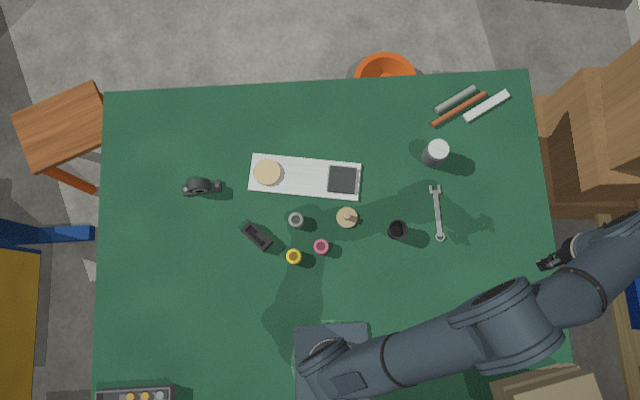

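View pics/side0.png

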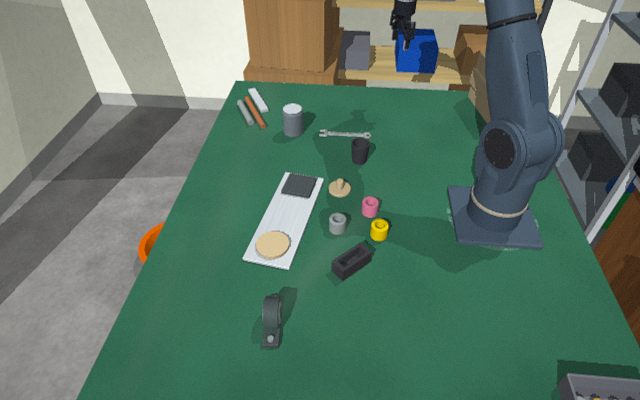

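Top view shows: the board at (305,177), with the pad at (267,172) and the plate at (343,180). The crucible is at (397,230), the lid at (347,217) and the mould at (256,236). Cup candidates are grey steel (296,220), pink (321,247) and yellow (293,256), and I choose the grey one. Bystanders are the bearing (203,187), the tin (436,153) and the spanner (438,213). I'll check the choice in a close crop and measure at the same time.

```bash
cat > h.py <<'E'
import numpy as np, cv2
from scipy.spatial.transform import Rotation as R
from plant import *
def ray(n,uv,z):
    c=camera_info(n); u,v=uv
    d=R.from_euler('xyz',c["orientation"]).apply([(u-c["cx"])/c["fx"],-(v-c["cy"])/c["fy"],-1])
    return c["eye"]+d*(z-c["eye"][2])/d[2]
def proj(n,p):
    c=camera_info(n); q=R.from_euler('xyz',c["orientation"]).inv().apply(np.array(p)-c["eye"])
    return c["cx"]-c["fx"]*q[0]/q[2], c["cy"]+c["fy"]*q[1]/q[2]
def snap(n,name=None):
    im=camera(n)[:,:,::-1].copy()
    if name: cv2.imwrite(f"pics/{name}.png",im)
    return im
def blobs(n,mask,z,win,amin=30):
    "contours in window -> world points at height z: minAreaRect of world contour"
    x0,y0,x1,y1=win; m=np.zeros_like(mask); m[y0:y1,x0:x1]=mask[y0:y1,x0:x1]
    out=[]
    for c in cv2.findContours(m,cv2.RETR_EXTERNAL,cv2.CHAIN_APPROX_NONE)[0]:
        if cv2.contourArea(c)<amin: continue
        w=np.array([ray(n,p[0],z)[:2] for p in c],np.float32)*1000
        out.append((cv2.contourArea(c),cv2.boundingRect(c),cv2.minAreaRect(w)))
    return out
E
python3 - <<'E'
from h import *
t=cv2.imread("pics/top0.png"); s=cv2.imread("pics/side0.png")
cv2.imwrite("pics/c1.png",np.vstack([cv2.resize(t[145:275,230:450],None,fx=3,fy=3,interpolation=2),cv2.resize(s[170:285,240:405],None,fx=4,fy=4)[:200] if 0 else np.zeros((1,660,3),np.uint8)]))
hsv=cv2.cvtColor(t,cv2.COLOR_BGR2HSV)
notgreen=(~((hsv[...,0]>60)&(hsv[...,0]<95)&(hsv[...,1]>90))).astype(np.uint8)*255
for b in blobs("top",notgreen,0.01,(180,130,465,275)): print(b)
print("white");
for b in blobs("top",((hsv[...,1]<40)&(hsv[...,2]>170)).astype(np.uint8)*255,0.01,(235,145,375,210)): print(b)
print("cream")
for z in(.01,.022):
  for b in blobs("top",((hsv[...,0]<30)&(hsv[...,1]>50)&(hsv[...,2]>120)).astype(np.uint8)*255,z,(235,145,375,235)): print(z,b)
print("dark")
for b in blobs("top",((hsv[...,2]<75)&(hsv[...,1]<90)).astype(np.uint8)*255,.022,(235,145,465,275)): print(b)
E
```

```text
(209.0, (286, 248, 19, 19), ((331.8964538574219, 100.14630126953125), (61.48933410644531, 53.82625961303711), 72.77459716796875))
(208.0, (313, 238, 18, 19), ((359.4472961425781, 14.050605773925781), (55.23713684082031, 52.8386344909668), 41.609920501708984))
(474.0, (239, 220, 37, 33), ((408.9014892578125, 216.7760009765625), (117.92776489257812, 62.16033935546875), 44.08586502075195))
(325.0, (386, 219, 23, 21), ((401.35491943359375, -238.17892456054688), (72.70896911621094, 65.98951721191406), 86.6435546875))
(207.5, (288, 212, 19, 17), ((450.24993896484375, 87.23265838623047), (59.43392562866211, 53.26161193847656), 86.64881896972656))
(376.0, (336, 206, 26, 24), ((450.8790283203125, -76.8071517944336), (74.08650970458984, 75.20759582519531), 19.95207405090332))
(388.5, (429, 184, 18, 59), ((447.79278564453125, -374.42877197265625), (41.04965591430664, 195.2975311279297), 89.17296600341797))
(554.5, (182, 177, 41, 20), ((583.1015625, 398.71014404296875), (134.18716430664062, 64.44159698486328), 88.46250915527344))
(4242.5, (247, 152, 115, 50), ((598.8853759765625, 54.876724243164
[... 573 characters left out ...]
38163757324219), 86.62247467041016))
0.022 (302.0, (337, 207, 20, 21), ((448.7166442871094, -75.3594741821289), (62.10603713989258, 66.2644271850586), 86.38438415527344))
0.022 (466.5, (255, 160, 26, 25), ((615.9212646484375, 177.29991149902344), (83.81718444824219, 82.72393798828125), 86.62249755859375))
dark
(211.0, (243, 223, 30, 29), ((403.0755310058594, 217.16482543945312), (104.96605682373047, 42.85198211669922), 42.944034576416016))
(277.0, (388, 220, 20, 20), ((398.0262756347656, -237.72268676757812), (61.64198303222656, 62.53882598876953), 85.1237564086914))
(50.0, (428, 159, 17, 9), ((611.4699096679688, -386.6090393066406), (21.48966407775879, 58.06093978881836), 7.23349142074585))
```

View pics/c1.png

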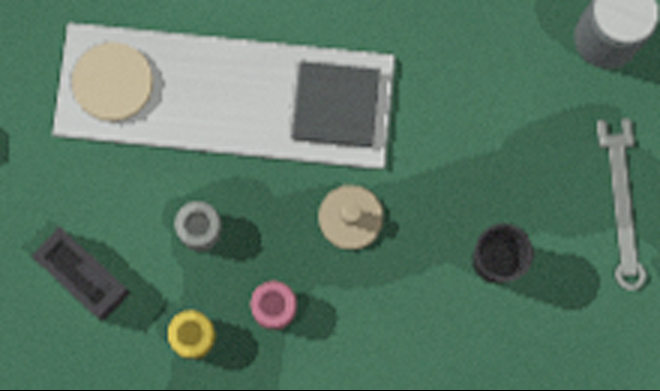

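Grey steel cup is confirmed at (296,220); pink and yellow are decoys. Next I measure everything from both views.

Run:
```python
from h import *
I={"top":cv2.imread("pics/top0.png"),"side":cv2.imread("pics/side0.png")}
P={"crucible":((.398,-.238),.0375,.075,48),"lid":((.45,-.076),.008,.04,52),"cup":((.447,.086),.021,.042,40),"mould":((.402,.217),.02,.04,60),"pad":((.617,.179),.022,.03,56),"plate":((.578,-.067),.022,.03,56)}
for k,(xy,zm,h,r) in P.items():
  for n,im in I.items():
    hsv=cv2.cvtColor(im,cv2.COLOR_BGR2HSV); H,S,V=[hsv[...,i].astype(int) for i in range(3)]
    u,v=proj(n,(*xy,zm)); w=int(r/1000*470/1.4)+5
    m={"crucible":(V<75)&(S<90),"mould":(V<110)&(S<90),"plate":(V<120)&(S<60),"pad":(H<30)&(S>50)&(V>120),"lid":(H<30)&(S>40)&(V>60),"cup":(S<70)&(V>50)}[k].astype(np.uint8)*255
    u,v=int(u),int(v)
    for a,b,c in sorted(blobs(n,m,zm,(u-w,v-w,u+w,v+w)),key=lambda q:-q[0])[:1]:
        print(k,n,a,b,np.round(ray(n,(b[0]+(b[2]-1)/2,b[1]+(b[3]-1)/2),zm)[:2]*1000,1),"rect",np.round(c[0],1),np.round(c[1],1),round(c[2],1))
hsv=cv2.cvtColor(I["side"],cv2.COLOR_BGR2HSV)
for b in blobs("side",((hsv[...,1]<45)&(hsv[...,2]>150)).astype(np.uint8)*255,0.01,(235,165,328,275)): print("board side",b)
o=observe(); M=R.from_euler('xyz',o["tcp_rot"]).as_matrix(); print(M.round(3))
```

```text
crucible top 277.0 (388, 220, 20, 20) [ 395.8 -235.2] rect [ 395.9 -235.2] [61.  61.9] 85.1
crucible side 372.5 (351, 138, 19, 27) [ 390.8 -229. ] rect [ 391.4 -231.7] [ 61.1 146. ] 0.5
lid top 320.0 (336, 207, 22, 21) [450.9 -76. ] rect [451.1 -76. ] [67.8 67.3] 59.8
lid side 279.5 (329, 178, 22, 19) [449.3 -75.4] rect [449.8 -69.9] [75.1 72.6] 48.6
cup top 195.5 (288, 212, 16, 17) [448.6  91.4] rect [448.7  91.5] [49.  53.1] 87.2
cup side 312.0 (329, 212, 18, 23) [445.5  91.9] rect [445.3  90.9] [48.6 85.4] 4.4
mould top 464.5 (239, 220, 36, 32) [405.3 220.1] rect [408.5 215.4] [114.7  61.2] 42.5
mould side 856.0 (331, 242, 41, 39) [402.3 222.5] rect [401.  219.8] [123.5  66.1] 43.7
pad top 466.5 (255, 160, 26, 25) [615.7 177.2] rect [615.9 177.3] [83.8 82.7] 86.6
pad side 661.5 (256, 231, 33, 27) [615.7 186.6] rect [615.7 185.3] [86.8 91.3] 5.4
plate top 654.0 (327, 166, 30, 28) [575.4 -67.2] rect [575.3 -67.7] [89.5 90.3] 80.8
plate side 566.0 (282, 173, 35, 25) [574.3 -57.1] rect [573.4 -58.3] [99.6 90.9] 80.2Traceback (most recent call last):
  File "<stdin>", line 13, in <module>
  File "h.py", line 21, in blobs
    w=np.array([ray(n,p[0],z)[:2] for p in c],np.float32)*1000
                ~~~^^^^^^^^^^
  File "h.py", line 5, in ray
    c=camera_info(n); u,v=uv
ValueError: time passes only in moves, steps and waits
```

```bash
cat >> h.py <<'E'
_ci={}
_orig=camera_info
def camera_info(n):
    import json,os
    f=f"ci_{n}.npy"
    if not os.path.exists(f): np.save(f,_orig(n),allow_pickle=True)
    if n not in _ci: _ci[n]=np.load(f,allow_pickle=True).item()
    return _ci[n]
def delta(xyz,jaw,o=None):
    "tool-frame shift mm and rotvec deg to TCP xyz (mm), tool down, jaw axis at angle jaw deg (mod 180, nearest)"
    o=o or observe(); Q=R.from_euler('xyz',o["tcp_rot"]); best=None
    for j in (jaw,jaw+180):
        c,s=np.cos(np.radians(j)),np.sin(np.radians(j)); y=np.array([c,s,0]); x=np.array([0,0,-1.]); z=np.cross(x,y)
        T=R.from_matrix(np.array([x,y,z]).T); rv=(Q.inv()*T).as_rotvec(degrees=True)
        if best is None or np.linalg.norm(rv)<np.linalg.norm(best[0]): best=rv,y,z
    d=Q.inv().apply(np.array(xyz)/1000-o["position"])*1000
    print("shift",d.round(1),"rot",best[0].round(2),"new tool y",best[1].round(3),"z",best[2].round(3))
E
python3 - <<'E'
from h import *
o=observe(); print(o["qpos"].round(2))
delta((392,-231,180),80.7,o)
E
```

```text
[ 1.07  0.58  0.02  1.44 -0.02  1.13 -0.06]
shift [  65.  -305.1 -265.7] rot [3.307e+01 3.000e-02 8.000e-02] new tool y [-0.162 -0.987  0.   ] z [-0.987  0.162  0.   ]
```

Call:
{"method": "send_rows", "body": {"moves": [-1, 65, -305, -266, 33.1, 0, 0.1, -1, 65, -305, -266, 33.1, 0, 0.1, -1, 65, -305, -266, 33.1, 0, 0.1, -1, 65, -305, -266, 33.1, 0, 0.1, -1, 65, -305, -266, 33.1, 0, 0.1, -1, 65, -305, -266, 33.1, 0, 0.1, -1, 65, -305, -266, 33.1, 0, 0.1, -1, 65, -305, -266, 33.1, 0, 0.1, -1, 65, -305, -266, 33.1, 0, 0.1, -1, 65, -305, -266, 33.1, 0, 0.1, -1, 65, -305, -266, 33.1, 0, 0.1, -1, 65, -305, -266, 33.1, 0, 0.1, -1, 65, -305, -266, 33.1, 0, 0.1, -1, 65, -305, -266, 33.1, 0, 0.1]}}

```text
time: 1.5
position: [0.3922, -0.2325, 0.1804]
tcp_rot: [1.885, 1.569, -1.421]
wrist_force: [-0.5, 0.4, -0.0]
grip_width: 0.0856
```

Run:
```python
from h import *
delta((392,-231,180),80.7)
im=snap("side","s1"); t=snap("top","t1")
o=observe();p=o["position"];print(o["time"],p.round(4),proj("side",p),proj("top",p))
cv2.imwrite("pics/c2.png",np.hstack([cv2.resize(im[60:190,300:430],None,fx=3,fy=3),cv2.resize(t[150:280,330:460],None,fx=3,fy=3)]))
```

```text
shift [ 0.4 -1.4  0.4] rot [-0.15 -0.04 -0.11] new tool y [-0.162 -0.987  0.   ] z [-0.987  0.162  0.   ]
1.6 [ 0.3923 -0.232   0.1803] (np.float64(362.5323815298399), np.float64(113.58733034880137)) (np.float64(403.7475305346399), np.float64(223.7171832884516))
```

View pics/c2.png

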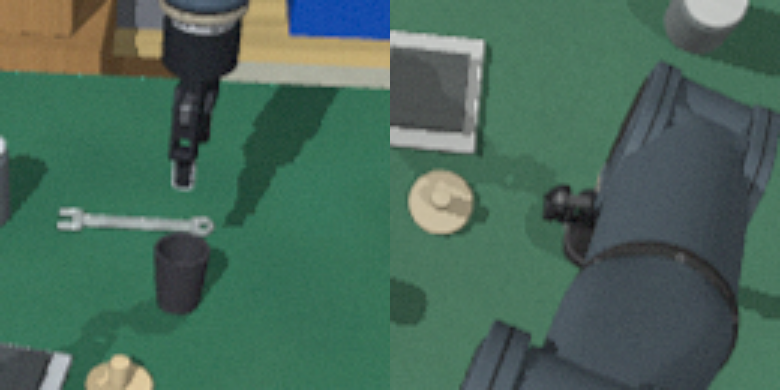

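Side view: the near finger is at about (361,118), in line with the crucible axis at about column 360, so I descend and grip.

Call:
{"method": "send_rows", "body": {"moves": [-1, 30, 0, 0, 0, 0, 0, -1, 60, 0, 0, 0, 0, 0, -1, 90, 0, 0, 0, 0, 0, -1, 115, 0, 0, 0, 0, 0, -1, 130, 0, 0, 0, 0, 0, -1, 138, 0, 0, 0, 0, 0, -1, 138, 0, 0, 0, 0, 0, 1, 138, 0, 0, 0, 0, 0, 1, 138, 0, 0, 0, 0, 0, 1, 138, 0, 0, 0, 0, 0, 1, 138, 0, 0, 0, 0, 0, 1, 138, 0, 0, 0, 0, 0, 1, 138, 0, 0, 0, 0, 0, 1, 138, 0, 0, 0, 0, 0, 1, 138, 0, 0, 0, 0, 0, 1, 138, 0, 0, 0, 0, 0, 1, 138, 0, 0, 0, 0, 0]}}

```text
time: 3.3
position: [0.3934, -0.2316, 0.0436]
tcp_rot: [2.554, 1.567, -0.75]
wrist_force: [0.6, 2.6, 9.4]
grip_width: 0.0593
```

Call:
{"method": "send_rows", "body": {"moves": [1, -5, 0, 0, 0, 0, 0, 1, -15, 0, 0, 0, 0, 0, 1, -35, 0, 0, 0, 0, 0, 1, -60, 0, 0, 0, 0, 0, 1, -85, 0, 0, 0, 0, 0, 1, -100, 0, 0, 0, 0, 0, 1, -100, 0, 0, 0, 0, 0]}}

```text
time: 4.0
position: [0.3935, -0.2321, 0.1448]
tcp_rot: [2.611, 1.565, -0.693]
wrist_force: [0.4, 0.3, -2.4]
grip_width: 0.0598
```

Run:
```python
from h import *
o=observe();print(o["time"],o["position"].round(4),o["wrist_force"].round(1),o["grip_width"])
delta((617,178.5,120),80.7,o)
im=snap("side","s2"); u,v=proj("side",o["position"]);print(u,v)
cv2.imwrite("pics/c3.png",cv2.resize(im[70:190,300:420],None,fx=4,fy=4,interpolation=2))
```

```text
4.0 [ 0.3935 -0.2321  0.1448] [ 0.4  0.3 -2.4] 0.05982885770525664
shift [  24.3 -441.5 -153.7] rot [-0.05 -0.27 -0.16] new tool y [-0.162 -0.987  0.   ] z [-0.987  0.162  0.   ]
361.38573743804056 123.22284315854304
```

View pics/c3.png

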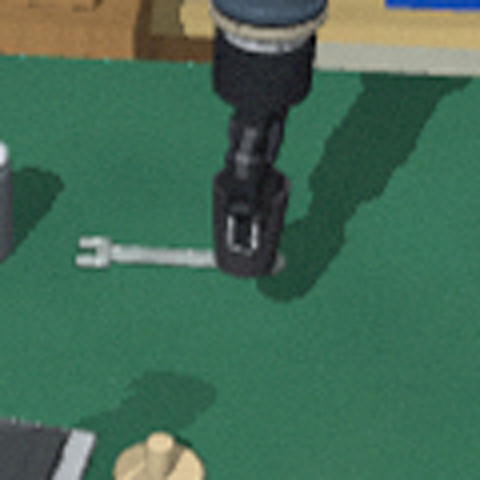

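Call:
{"method": "send_rows", "body": {"moves": [1, 4, -20, -7, 0, 0, 0, 1, 10, -55, -19, 0, 0, 0, 1, 20, -95, -34, 0, 0, 0, 1, 24, -135, -48, 0, 0, 0, 1, 24, -175, -62, 0, 0, 0, 1, 24, -215, -76, 0, 0, 0, 1, 24, -255, -90, 0, 0, 0, 1, 24, -295, -104, 0, 0, 0, 1, 24, -335, -118, 0, 0, 0, 1, 24, -375, -132, 0, 0, 0, 1, 24, -410, -145, 0, 0, 0, 1, 24, -432, -153, 0, 0, 0, 1, 24, -442, -156, 0, 0, 0, 1, 24, -442, -156, 0, 0, 0, 1, 24, -442, -156, 0, 0, 0, 1, 24, -442, -156, 0, 0, 0]}}

```text
time: 5.65
position: [0.6177, 0.1771, 0.1175]
tcp_rot: [1.536, 1.568, -1.77]
wrist_force: [0.2, -0.9, -1.9]
grip_width: 0.0596
```

Run:
```python
from h import *
o=observe();print(o["time"],o["position"].round(4),o["wrist_force"].round(1),o["grip_width"])
delta((619.5,178.5,68.5),80.7,o)
im=snap("side","s3"); u,v=proj("side",o["position"]);print(u,v)
cv2.imwrite("pics/c4.png",cv2.resize(im[165:285,210:330],None,fx=4,fy=4,interpolation=2))
```

```text
5.65 [0.6177 0.1771 0.1175] [ 0.2 -0.9 -1.9] 0.0595515256925593
shift [49.  -1.8 -1.6] rot [-0.16  0.01 -0.17] new tool y [-0.162 -0.987  0.   ] z [-0.987  0.162  0.   ]
269.0694759212565 216.5796464776912
```

View pics/c4.png

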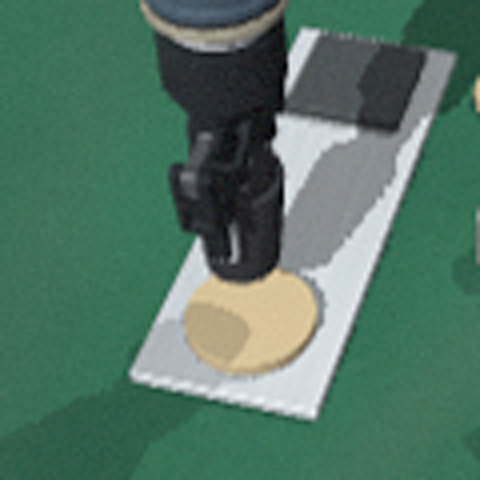

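Call:
{"method": "send_rows", "body": {"moves": [1, 10, -3, -1, 0, 0, 0, 1, 25, -3, -1, 0, 0, 0, 1, 38, -3, -1, 0, 0, 0, 1, 45, -3, -1, 0, 0, 0, 1, 47, -3, -1, 0, 0, 0, 1, 48, -3, -1, 0, 0, 0, 1, 49, -3, -1, 0, 0, 0, 1, 49, -3, -1, 0, 0, 0, 1, 50, -3, -1, 0, 0, 0, 1, 50, -3, -1, 0, 0, 0]}}

```text
time: 6.7
position: [0.6198, 0.1821, 0.0678]
tcp_rot: [2.05, 1.569, -1.254]
wrist_force: [0.0, 1.0, -2.8]
grip_width: 0.0597
```

Call:
{"method": "send_rows", "body": {"moves": [1, 0.5, 1, 0, 0, 0, 0, 1, 1, 1.5, 0, 0, 0, 0, 1, 1.5, 1.5, 0, 0, 0, 0, 1, 2, 1.5, 0, 0, 0, 0, 1, 2.3, 1.5, 0, 0, 0, 0, 1, 2.3, 1.5, 0, 0, 0, 0]}}

```text
time: 7.3
position: [0.6198, 0.1804, 0.0658]
tcp_rot: [2.255, 1.569, -1.05]
wrist_force: [-0.9, -1.0, 5.2]
grip_width: 0.0594
```

Contact (force changed from -2.8 to +5.2 N). Release and go up.

Call:
{"method": "send_rows", "body": {"moves": [0.3, 0, 0, 0, 0, 0, 0, 0, 0, 0, 0, 0, 0, 0, -0.5, 0, 0, 0, 0, 0, 0, -1, 0, 0, 0, 0, 0, 0, -1, 0, 0, 0, 0, 0, 0, -1, 0, 0, 0, 0, 0, 0, -1, 0, 0, 0, 0, 0, 0, -1, -5, 0, 0, 0, 0, 0, -1, -20, 0, 0, 0, 0, 0, -1, -50, 0, 0, 0, 0, 0, -1, -90, 0, 0, 0, 0, 0, -1, -115, 0, 0, 0, 0, 0, -1, -115, 0, 0, 0, 0, 0]}}

```text
time: 8.6
position: [0.6217, 0.1812, 0.1859]
tcp_rot: [-2.861, 1.563, 0.117]
wrist_force: [-0.1, -0.5, 1.1]
grip_width: 0.0856
```

Run:
```python
from h import *
o=observe();print(o["time"],o["position"].round(4),o["wrist_force"].round(1),o["grip_width"])
delta((449.5,-76,120),80.7,o)
snap("side","s4")
```

```text
8.6 [0.6217 0.1812 0.1859] [-0.1 -0.5  1.1] 0.08561070560449664
shift [ 64.3 281.9 128.6] rot [-0.05 -0.44  0.13] new tool y [-0.162 -0.987  0.   ] z [-0.987  0.162  0.   ]
```

Call:
{"method": "send_rows", "body": {"moves": [-1, 0, 30, 13, 0, -0.3, 0, -1, 0, 75, 34, 0, -0.3, 0, -1, 0, 120, 54, 0, -0.3, 0, -1, 0, 165, 75, 0, -0.3, 0, -1, 0, 210, 95, 0, -0.3, 0, -1, 15, 250, 113, 0, -0.3, 0, -1, 35, 275, 125, 0, -0.3, 0, -1, 55, 282, 128, 0, -0.3, 0, -1, 64, 282, 128, 0, -0.3, 0, -1, 64, 282, 128, 0, -0.3, 0, -1, 64, 282, 128, 0, -0.3, 0]}}

```text
time: 9.75
position: [0.4481, -0.0761, 0.117]
tcp_rot: [0.282, 1.566, -3.021]
wrist_force: [0.3, 0.6, 0.9]
grip_width: 0.0851
```

Run:
```python
from h import *
o=observe();print(o["time"],o["position"].round(4),o["wrist_force"].round(1),o["grip_width"])
delta((449.5,-76,29),80.7,o)
im=snap("side","s5"); u,v=proj("side",o["position"]);print(u,v)
a=cv2.resize(im[100:210,285:395],None,fx=4,fy=4,interpolation=2); b=cv2.resize(im[190:300,220:310],None,fx=4,fy=4,interpolation=2)
cv2.imwrite("pics/c5.png",np.hstack([a,b]))
```

```text
9.75 [ 0.4481 -0.0761  0.117 ] [0.3 0.6 0.9] 0.08509835611338593
shift [87.9 -0.4 -1.8] rot [ 0.04  0.27 -0.08] new tool y [-0.162 -0.987  0.   ] z [-0.987  0.162  0.   ]
341.1438685216843 159.42279072354555
```

View pics/c5.png

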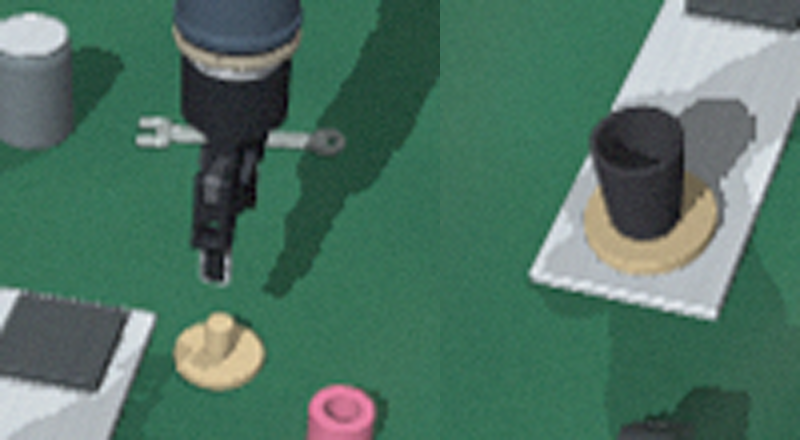

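Run:
```python
from h import *
print("lid disc",ray("side",(339.75,188),.010),"knob",ray("side",(340,180.3),.04))
print("rim",ray("side",(269.75,222),.097))
b=ray("side",(271,250-.0),.022);print("foot front",b)
im=cv2.imread("pics/s5.png")
t=snap("top","t5"); 
hsv=cv2.cvtColor(t,cv2.COLOR_BGR2HSV)
for z in (.06,.09): print([x for x in blobs("top",((hsv[...,2]<85)&(hsv[...,1]<90)).astype(np.uint8)*255,z,(245,145,295,195))])
```

```text
lid disc [ 0.44816315 -0.06856501  0.01      ] knob [ 0.4485143  -0.07054984  0.04      ]
rim [0.61764161 0.1766328  0.097     ]
foot front [0.61469076 0.20736072 0.022     ]
[(279.5, (255, 157, 19, 21), ((622.8180541992188, 183.7283477783203), (58.75311279296875, 68.1446533203125), 87.96841430664062))]
[(279.5, (255, 157, 19, 21), ((614.075927734375, 180.05422973632812), (57.55496597290039, 66.75499725341797), 87.96844482421875))]
```

Call:
{"method": "send_rows", "body": {"moves": [-1, 25, -2, -1.5, 0, 0, 0, -1, 50, -2, -1.5, 0, 0, 0, -1, 70, -2, -1.5, 0, 0, 0, -1, 82, -2, -1.5, 0, 0, 0, -1, 87, -2, -1.5, 0, 0, 0, -1, 87, -2, -1.5, 0, 0, 0, 1, 87, -2, -1.5, 0, 0, 0, 1, 87, -2, -1.5, 0, 0, 0, 1, 87, -2, -1.5, 0, 0, 0, 1, 87, -2, -1.5, 0, 0, 0, 1, 87, -2, -1.5, 0, 0, 0, 1, 87, -2, -1.5, 0, 0, 0, 1, 87, -2, -1.5, 0, 0, 0, 1, 87, -2, -1.5, 0, 0, 0, 1, 87, -2, -1.5, 0, 0, 0, 1, 87, -2, -1.5, 0, 0, 0, 1, 87, -2, -1.5, 0, 0, 0]}}

```text
time: 11.55
position: [0.449, -0.0752, 0.0303]
tcp_rot: [0.351, 1.567, -2.954]
wrist_force: [-0.0, 1.0, 8.6]
grip_width: 0.0199
```

Call:
{"method": "send_rows", "body": {"moves": [1, -4, 0, 0, 0, 0, 0, 1, -12, 0, 0, 0, 0, 0, 1, -30, 0, 0, 0, 0, 0, 1, -60, 0, 0, 0, 0, 0, 1, -90, 0, 0, 0, 0, 0, 1, -115, 0, 0, 0, 0, 0, 1, -128, 0, 0, 0, 0, 0, 1, -130, 0, 0, 0, 0, 0, 1, -130, 0, 0, 0, 0, 0]}}

```text
time: 12.45
position: [0.4493, -0.075, 0.16]
tcp_rot: [0.339, 1.566, -2.966]
wrist_force: [0.4, 0.3, -1.5]
grip_width: 0.0198
```

Run:
```python
from h import *
o=observe();print(o["time"],o["position"].round(4),o["wrist_force"].round(1),o["grip_width"])
delta((617.5,180,160),80.7,o)
im=snap("side","s6"); u,v=proj("side",o["position"]);print(u,v)
a=cv2.resize(im[100:210,285:395],None,fx=4,fy=4,interpolation=2)
cv2.imwrite("pics/c6.png",a)
```

```text
12.45 [ 0.4493 -0.075   0.16  ] [ 0.4  0.3 -1.5] 0.019832879894660968
shift [  -0.9 -278.9 -124.6] rot [-0.03  0.24 -0.08] new tool y [-0.162 -0.987  0.   ] z [-0.987  0.162  0.   ]
341.22094187617444 147.85524995384472
```

View pics/c6.png

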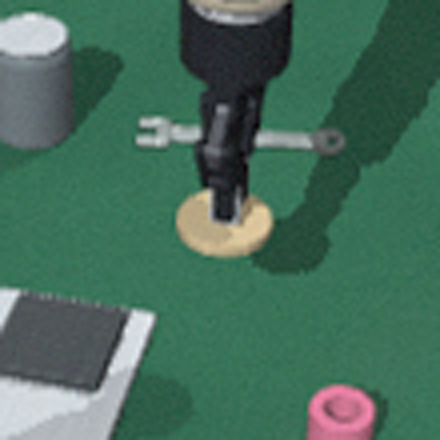

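Lid is held level, its disc centre at (341,155) in line with the TCP. I carry it over the crucible.

Call:
{"method": "send_rows", "body": {"moves": [1, 0, -20, -9, 0, 0.2, 0, 1, 0, -55, -25, 0, 0.2, 0, 1, 0, -95, -42, 0, 0.2, 0, 1, 0, -135, -60, 0, 0.2, 0, 1, 0, -175, -78, 0, 0.2, 0, 1, 0, -215, -96, 0, 0.2, 0, 1, 0, -250, -112, 0, 0.2, 0, 1, 0, -270, -121, 0, 0.2, 0, 1, 0, -279, -124.6, 0, 0.2, 0, 1, 0, -279, -124.6, 0, 0.2, 0, 1, 0, -279, -124.6, 0, 0.2, 0, 1, 0, -279, -124.6, 0, 0.2, 0, 1, 0, -279, -124.6, 0, 0.2, 0]}}

```text
time: 13.8
position: [0.6173, 0.1786, 0.1589]
tcp_rot: [1.0, 1.568, -2.307]
wrist_force: [0.4, -0.6, -1.1]
grip_width: 0.0201
```

Run:
```python
from h import *
o=observe();print(o["time"],o["position"].round(4),o["wrist_force"].round(1),o["grip_width"])
delta((617.3,180.2,131),80.7,o)
im=snap("side","s7")
a=cv2.resize(im[165:275,215:325],None,fx=4,fy=4,interpolation=2)
cv2.imwrite("pics/c7.png",a)
```

```text
13.8 [0.6173 0.1786 0.1589] [ 0.4 -0.6 -1.1] 0.020086813567851875
shift [27.9 -1.6  0.3] rot [-0.13  0.07 -0.11] new tool y [-0.162 -0.987  0.   ] z [-0.987  0.162  0.   ]
```

View pics/c7.png

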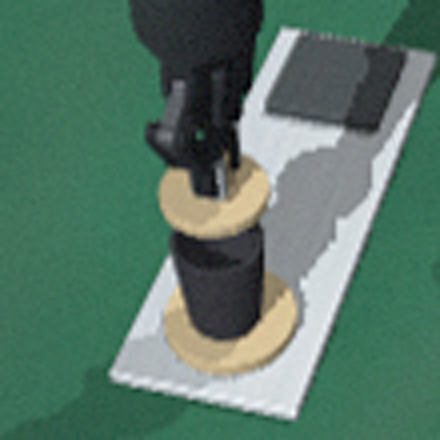

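Call:
{"method": "send_rows", "body": {"moves": [1, 8, -1, 0.5, 0, 0, 0, 1, 18, -1, 0.5, 0, 0, 0, 1, 24, -1, 0.5, 0, 0, 0, 1, 27, -1, 0.5, 0, 0, 0, 1, 28, -1, 0.5, 0, 0, 0, 1, 29, -1, 0.5, 0, 0, 0, 1, 29.5, -1, 0.5, 0, 0, 0, 1, 30, -1, 0.5, 0, 0, 0, 1, 30, -1, 0.5, 0, 0, 0]}}

```text
time: 14.75
position: [0.6173, 0.1811, 0.1288]
tcp_rot: [0.958, 1.569, -2.346]
wrist_force: [-0.1, 0.0, -2.3]
grip_width: 0.0202
```

Call:
{"method": "send_rows", "body": {"moves": [1, 0.5, 0.5, 0, 0, 0, 0, 1, 1, 0.5, 0, 0, 0, 0, 1, 1.4, 0.5, 0, 0, 0, 0, 1, 1.4, 0.5, 0, 0, 0, 0]}}

```text
time: 15.15
position: [0.6173, 0.1804, 0.1278]
tcp_rot: [1.1, 1.569, -2.205]
wrist_force: [-1.6, -0.1, 3.9]
grip_width: 0.0198
```

Call:
{"method": "send_rows", "body": {"moves": [0.8, 0, 0, 0, 0, 0, 0, 0.5, 0, 0, 0, 0, 0, 0, 0, 0, 0, 0, 0, 0, -0.6, 0, 0, 0, 0, 0, 0, -1, 0, 0, 0, 0, 0, 0, -1, 0, 0, 0, 0, 0, 0, -1, 0, 0, 0, 0, 0, 0, -1, -4, 0, 0, 0, 0, 0, -1, -15, 0, 0, 0, 0, 0, -1, -40, 0, 0, 0, 0, 0, -1, -70, 0, 0, 0, 0, 0, -1, -80, 0, 0, 0, 0, 0, -1, -80, 0, 0, 0, 0, 0]}}

```text
invalid input
```

Run:
```python
from h import *
o=observe();print(o["time"],o["position"].round(4),o["wrist_force"].round(1),o["grip_width"])
delta((447,91.5,120),80.7,o)
```

```text
15.15 [0.6173 0.1804 0.1278] [-1.6 -0.1  3.9] 0.019812730660576882
shift [  8.1 115.4 153.6] rot [-0.04  0.04 -0.08] new tool y [-0.162 -0.987  0.   ] z [-0.987  0.162  0.   ]
```

One row was malformed, so the whole call was refused; I resend it corrected.

Call:
{"method": "send_rows", "body": {"moves": [0.8, 0, 0, 0, 0, 0, 0, 0.5, 0, 0, 0, 0, 0, 0, 0, 0, 0, 0, 0, 0, 0, -0.6, 0, 0, 0, 0, 0, 0, -1, 0, 0, 0, 0, 0, 0, -1, 0, 0, 0, 0, 0, 0, -1, 0, 0, 0, 0, 0, 0, -1, -4, 0, 0, 0, 0, 0, -1, -15, 0, 0, 0, 0, 0, -1, -40, 0, 0, 0, 0, 0, -1, -70, 0, 0, 0, 0, 0, -1, -80, 0, 0, 0, 0, 0, -1, -80, 0, 0, 0, 0, 0]}}

```text
time: 16.45
position: [0.6183, 0.1809, 0.2097]
tcp_rot: [-2.995, 1.569, -0.016]
wrist_force: [-0.4, 0.3, -0.7]
grip_width: 0.0854
```

Run:
```python
from h import *
o=observe();print(o["time"],o["position"].round(4),o["wrist_force"].round(1),o["grip_width"])
delta((447,91.5,120),80.7,o)
```

```text
16.45 [0.6183 0.1809 0.2097] [-0.4  0.3 -0.7] 0.08537690971185193
shift [ 89.3 116.  154.7] rot [-0.04 -0.13  0.02] new tool y [-0.162 -0.987  0.   ] z [-0.987  0.162  0.   ]
```

Call:
{"method": "send_rows", "body": {"moves": [-1, 0, 24, 32, 0, 0, 0, -1, 0, 50, 66, 0, 0, 0, -1, 0, 75, 100, 0, 0, 0, -1, 15, 100, 133, 0, 0, 0, -1, 45, 112, 150, 0, 0, 0, -1, 70, 116, 155, 0, 0, 0, -1, 89, 116, 155, 0, 0, 0, -1, 89, 116, 155, 0, 0, 0, -1, 89, 116, 155, 0, 0, 0, -1, 89, 116, 155, 0, 0, 0]}}

```text
time: 17.45
position: [0.4459, 0.0913, 0.1193]
tcp_rot: [1.223, 1.569, -2.081]
wrist_force: [-0.3, -0.8, -0.8]
grip_width: 0.0858
```

Run:
```python
from h import *
o=observe();print(o["time"],o["position"].round(4),o["wrist_force"].round(1),o["grip_width"])
delta((447,91.5,22),80.7,o)
im=snap("side","s8"); u,v=proj("side",o["position"]);print(u,v)
cv2.imwrite("pics/c8.png",cv2.resize(im[160:280,225:405],None,fx=4,fy=4,interpolation=2))
```

```text
17.45 [0.4459 0.0913 0.1193] [-0.3 -0.8 -0.8] 0.08584834437996686
shift [97.3 -0.5 -1.1] rot [-0.03  0.03 -0.07] new tool y [-0.162 -0.987  0.   ] z [-0.987  0.162  0.   ]
338.4600525821619 197.48684140552956
```

View pics/c8.png

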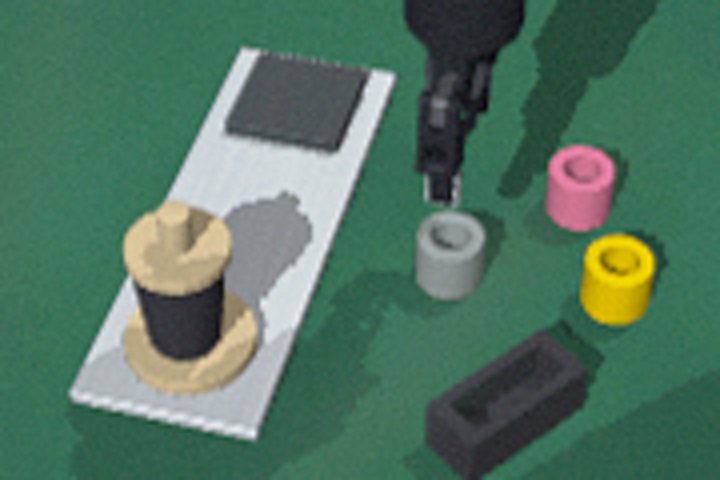

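Crucible and lid stand centred on the pad. The cup axis at column 338 matches the TCP at 338.5.

Call:
{"method": "send_rows", "body": {"moves": [-1, 30, -0.5, -1, 0, 0, 0, -1, 60, -0.5, -1, 0, 0, 0, -1, 82, -0.5, -1, 0, 0, 0, -1, 93, -0.5, -1, 0, 0, 0, -1, 97, -0.5, -1, 0, 0, 0, -1, 97, -0.5, -1, 0, 0, 0, 1, 97, -0.5, -1, 0, 0, 0, 1, 97, -0.5, -1, 0, 0, 0, 1, 97, -0.5, -1, 0, 0, 0, 1, 97, -0.5, -1, 0, 0, 0, 1, 97, -0.5, -1, 0, 0, 0, 1, 97, -0.5, -1, 0, 0, 0, 1, 97, -0.5, -1, 0, 0, 0, 1, 97, -0.5, -1, 0, 0, 0, 1, 97, -0.5, -1, 0, 0, 0, 1, 97, -0.5, -1, 0, 0, 0]}}

```text
time: 19.1
position: [0.4468, 0.0918, 0.0227]
tcp_rot: [2.061, 1.57, -1.243]
wrist_force: [-1.7, 1.4, 10.4]
grip_width: 0.0463
```

Call:
{"method": "send_rows", "body": {"moves": [1, -4, 0, 0, 0, 0, 0, 1, -12, 0, 0, 0, 0, 0, 1, -30, 0, 0, 0, 0, 0, 1, -60, 0, 0, 0, 0, 0, 1, -80, 0, 0, 0, 0, 0, 1, -85, 0, 0, 0, 0, 0, 1, -85, 0, 0, 0, 0, 0]}}

```text
time: 19.8
position: [0.4466, 0.0916, 0.1072]
tcp_rot: [1.587, 1.57, -1.717]
wrist_force: [0.9, -0.2, -5.3]
grip_width: 0.0457
```

Run:
```python
from h import *
o=observe();print(o["time"],o["position"].round(4),o["wrist_force"].round(1),o["grip_width"])
delta((576,-66,107),80.7,o)
im=snap("side","s9")
hsv=cv2.cvtColor(im,cv2.COLOR_BGR2HSV);u,v=proj("side",o["position"]);print(u,v); u=int(u);v=int(v)
m=((hsv[...,1]<60)&(hsv[...,2]>90)).astype(np.uint8)*255
print(blobs("side",m,.08,(u-16,v-16,u+18,v+24),20))
```

```text
19.8 [0.4466 0.0916 0.1072] [ 0.9 -0.2 -5.3] 0.04568484054510497
shift [   0.4  134.6 -153.2] rot [-0.03 -0.   -0.05] new tool y [-0.162 -0.987  0.   ] z [-0.987  0.162  0.   ]
338.0515826249297 200.80873999424412
[(88.0, (330, 193, 18, 21), ((436.58544921875, 73.81536102294922), (81.18244171142578, 43.69436264038086), 55.6042594909668))]
```

Call:
{"method": "send_rows", "body": {"moves": [1, 0, 15, -17, 0, 0, 0, 1, 0, 40, -45, 0, 0, 0, 1, 0, 68, -77, 0, 0, 0, 1, 0, 95, -108, 0, 0, 0, 1, 0, 118, -134, 0, 0, 0, 1, 5, 130, -148, 0, 0, 0, 1, 20, 134.5, -153, 0, 0, 0, 1, 38, 134.5, -153, 0, 0, 0, 1, 50, 134.5, -153, 0, 0, 0, 1, 55, 134.5, -153, 0, 0, 0, 1, 58, 134.5, -153, 0, 0, 0, 1, 58, 134.5, -153, 0, 0, 0, 1, 58, 134.5, -153, 0, 0, 0]}}

```text
time: 21.15
position: [0.5758, -0.0659, 0.0492]
tcp_rot: [1.292, 1.569, -2.013]
wrist_force: [0.6, 0.9, -4.4]
grip_width: 0.046
```

Run:
```python
from h import *
o=observe();print(o["time"],o["position"].round(4),o["wrist_force"].round(1),o["grip_width"])
delta((576,-66,45),80.7,o)
im=snap("side","s10")
cv2.imwrite("pics/c9.png",cv2.resize(im[130:220,245:345],None,fx=5,fy=5,interpolation=2))
```

```text
21.15 [ 0.5758 -0.0659  0.0492] [ 0.6  0.9 -4.4] 0.04595334121764002
shift [ 4.2  0.  -0.2] rot [-0.02  0.03 -0.09] new tool y [-0.162 -0.987  0.   ] z [-0.987  0.162  0.   ]
```

View pics/c9.png

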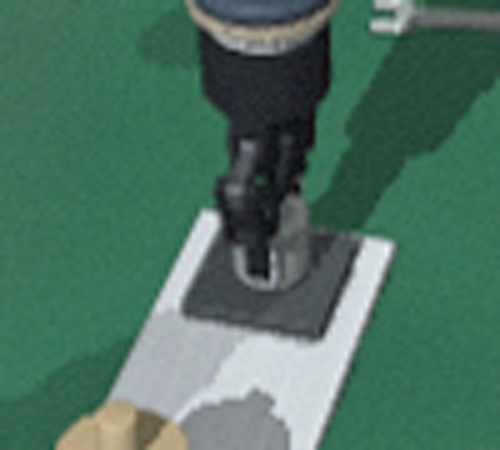

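Over the plate, the cup foot spans columns 235–310 in the crop. It sits a few mm too far from the camera, so I correct by 2.5 mm in +y and set it down.

Call:
{"method": "send_rows", "body": {"moves": [1, 1.5, -1.5, 0, 0, 0, 0, 1, 2.5, -2.5, 0, 0, 0, 0, 1, 3.5, -2.5, 0, 0, 0, 0, 1, 4.2, -2.5, 0, 0, 0, 0, 1, 4.7, -2.5, 0, 0, 0, 0, 1, 5, -2.5, 0, 0, 0, 0, 1, 5, -2.5, 0, 0, 0, 0]}}

```text
time: 21.9
position: [0.5759, -0.0635, 0.0448]
tcp_rot: [1.017, 1.569, -2.288]
wrist_force: [-3.9, 0.7, 9.2]
grip_width: 0.0459
```

Call:
{"method": "send_rows", "body": {"moves": [0.3, 0, 0, 0, 0, 0, 0, 0, 0, 0, 0, 0, 0, 0, -1, 0, 0, 0, 0, 0, 0, -1, 0, 0, 0, 0, 0, 0, -1, 0, 0, 0, 0, 0, 0, -1, 0, 0, 0, 0, 0, 0, -1, -5, 0, 0, 0, 0, 0, -1, -30, 0, 0, 0, 0, 0, -1, -65, 0, 0, 0, 0, 0, -1, -100, 0, 0, 0, 0, 0, -1, -110, 0, 0, 0, 0, 0, -1, -110, 0, 0, 0, 0, 0]}}

```text
time: 23.1
position: [0.577, -0.0636, 0.1555]
tcp_rot: [2.667, 1.568, -0.637]
wrist_force: [1.0, 0.3, -1.4]
grip_width: 0.0852
```

Run:
```python
from h import *
o=observe();print(o["time"],o["position"].round(4),o["wrist_force"].round(1),o["grip_width"],o["qpos"].round(2))
delta((404,219,120),132.9,o)
im=cv2.imread("pics/s8.png")
# mould top face corners seen in c8 crop (4x, origin 225,160), z=.04
C=[ray("side",(225+u/4,160+v/4),.04)[:2]*1000 for u,v in((427,405),(545,330),(588,367),(470,440))]
C=np.array(C);print(C.round(0),C.mean(0),np.degrees(np.arctan2(*(C[1]-C[0])[::-1])),np.degrees(np.arctan2(*(C[2]-C[3])[::-1])))
```

```text
23.1 [ 0.577  -0.0636  0.1555] [ 1.   0.3 -1.4] 0.0851623721870184 [-0.08  0.53  0.16  1.81 -0.11  0.8  -1.6 ]
shift [  34.7 -250.9  216.7] rot [-52.24  -0.09  -0.12] new tool y [ 0.681 -0.733  0.   ] z [-0.733 -0.681 -0.   ]
[[451. 244.]
 [378. 174.]
 [350. 203.]
 [423. 269.]] [400.41547028 222.46370812] -136.45805095833992 -138.0905546902858
```

Call:
{"method": "send_rows", "body": {"moves": [-1, 0, -27, 24, -6, 0, 0, -1, 0, -60, 52, -13, 0, 0, -1, 0, -95, 82, -20, 0, 0, -1, 0, -130, 112, -27, 0, 0, -1, 0, -165, 142, -35, 0, 0, -1, 0, -200, 173, -42, 0, 0, -1, 5, -230, 200, -49, 0, 0, -1, 20, -247, 214, -52.2, 0, 0, -1, 35, -252, 218, -52.2, 0, 0, -1, 35, -252, 218, -52.2, 0, 0, -1, 35, -252, 218, -52.2, 0, 0, -1, 35, -252, 218, -52.2, 0, 0]}}

```text
time: 24.3
position: [0.4022, 0.2197, 0.1187]
tcp_rot: [0.105, 1.568, -2.29]
wrist_force: [0.6, -0.2, 1.2]
grip_width: 0.0856
```

Run:
```python
from h import *
o=observe();print(o["time"],o["position"].round(4),o["wrist_force"].round(1),o["grip_width"],o["qpos"].round(2))
delta((402.5,220.5,22),132.9,o)
im=snap("side","s11"); u,v=proj("side",o["position"]);print(u,v)
cv2.imwrite("pics/c10.png",cv2.resize(im[130:290,245:405],None,fx=4,fy=4,interpolation=2)[:600])
```

```text
24.3 [0.4022 0.2197 0.1187] [ 0.6 -0.2  1.2] 0.08562434187229752 [-0.53  0.44 -0.1   2.14  0.08  0.56 -1.51]
shift [96.7 -0.4 -1. ] rot [-0.13  0.13 -0.01] new tool y [ 0.681 -0.733  0.   ] z [-0.733 -0.681 -0.   ]
353.14478368488454 234.7203369513807
```

View pics/c10.png

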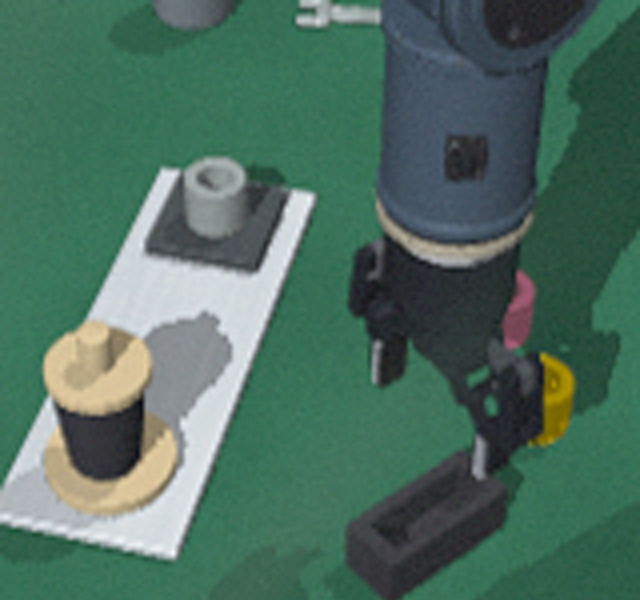

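Call:
{"method": "send_rows", "body": {"moves": [-1, 30, -0.5, -1, 0, 0, 0, -1, 60, -0.5, -1, 0, 0, 0, -1, 82, -0.5, -1, 0, 0, 0, -1, 92, -0.5, -1, 0, 0, 0, -1, 96, -0.5, -1, 0, 0, 0, -1, 96, -0.5, -1, 0, 0, 0, 1, 96, -0.5, -1, 0, 0, 0, 1, 96, -0.5, -1, 0, 0, 0, 1, 96, -0.5, -1, 0, 0, 0, 1, 96, -0.5, -1, 0, 0, 0, 1, 96, -0.5, -1, 0, 0, 0, 1, 96, -0.5, -1, 0, 0, 0, 1, 96, -0.5, -1, 0, 0, 0, 1, 96, -0.5, -1, 0, 0, 0, 1, 96, -0.5, -1, 0, 0, 0, 1, 96, -0.5, -1, 0, 0, 0]}}

```text
time: 25.95
position: [0.4025, 0.2215, 0.0235]
tcp_rot: [0.802, 1.57, -1.591]
wrist_force: [-0.7, -2.0, 10.8]
grip_width: 0.0431
```

Call:
{"method": "send_rows", "body": {"moves": [1, -4, 0, 0, 0, 0, 0, 1, -12, 0, 0, 0, 0, 0, 1, -30, 0, 0, 0, 0, 0, 1, -60, 0, 0, 0, 0, 0, 1, -90, 0, 0, 0, 0, 0, 1, -98, 0, 0, 0, 0, 0, 1, -98, 0, 0, 0, 0, 0]}}

```text
time: 26.65
position: [0.4027, 0.2218, 0.1218]
tcp_rot: [2.507, 1.57, 0.113]
wrist_force: [-0.0, -0.4, -2.5]
grip_width: 0.043
```

Run:
```python
from h import *
o=observe();print(o["time"],o["position"].round(4),o["wrist_force"].round(1),o["grip_width"])
delta((596.5,57,120),80.7,o)
im=snap("side","s12"); u,v=proj("side",o["position"]);print(u,v)
cv2.imwrite("pics/c11.png",cv2.resize(im[180:290,295:405],None,fx=4,fy=4,interpolation=2))
```

```text
26.65 [0.4027 0.2218 0.1218] [-0.  -0.4 -2.5] 0.04299935485869312
shift [  1.9 252.6 -30. ] rot [ 5.215e+01 -5.000e-02 -1.000e-02] new tool y [-0.162 -0.987  0.   ] z [-0.987  0.162  0.   ]
352.9881008832227 234.4913328959391
```

View pics/c11.png

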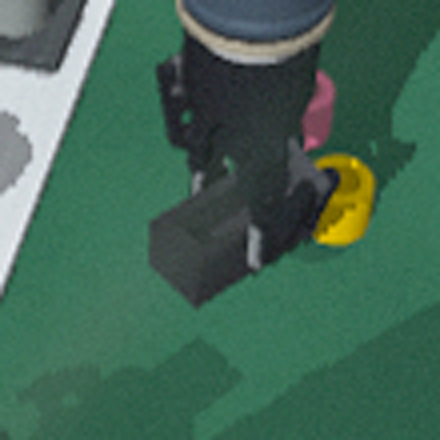

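Run:
```python
from h import *
e=ray("side",(295+174/4,180+242/4),.138)[:2]*1000
d=np.array([.733,.681]); print(e, (e-d*50), "along-length offset", (e-d*50-[402.7,221.8])@d)
```

```text
[436.2305707  258.40964254] [399.5805707  224.35964254] along-length offset -0.5434251114103138
```

Call:
{"method": "send_rows", "body": {"moves": [1, -15, 0, 0, 0, 0, 0, 1, -35, 20, 0, 0, 0, 0, 1, -50, 60, -5, 6, 0, 0, 1, -50, 100, -10, 14, 0, 0, 1, -50, 140, -15, 22, 0, 0, 1, -50, 180, -20, 30, 0, 0, 1, -50, 215, -25, 38, 0, 0, 1, -50, 240, -28, 46, 0, 0, 1, -50, 252.5, -30, 52, 0, 0, 1, -50, 252.5, -30, 52, 0, 0, 1, -50, 252.5, -30, 52, 0, 0]}}

```text
time: 27.8
position: [0.5948, 0.0573, 0.1687]
tcp_rot: [0.559, 1.566, -2.739]
wrist_force: [-0.8, -0.0, -1.5]
grip_width: 0.0431
```

Call:
{"method": "send_rows", "body": {"moves": [1, 20, 0, -1, 0, 0, 0, 1, 50, 0, -1, 0, 0, 0, 1, 80, 0, -1, 0, 0, 0, 1, 105, 0, -1, 0, 0, 0, 1, 120, 0, -1, 0, 0, 0, 1, 127, 0, -1, 0, 0, 0, 1, 129, 0, -1, 0, 0, 0, 1, 130, 0, -1, 0, 0, 0, 1, 130, 0, -1, 0, 0, 0]}}

```text
time: 28.7
position: [0.5972, 0.0568, 0.0412]
tcp_rot: [1.44, 1.57, -1.86]
wrist_force: [-0.4, 0.4, -1.9]
grip_width: 0.0431
```

Run:
```python
from h import *
o=observe();print(o["time"],o["position"].round(4),o["wrist_force"].round(1),o["grip_width"])
delta((596.5,57,33.5),80.7,o)
im=snap("side","s13")
cv2.imwrite("pics/c12.png",cv2.resize(im[150:280,230:350],None,fx=4,fy=4,interpolation=2))
```

```text
28.7 [0.5972 0.0568 0.0412] [-0.4  0.4 -1.9] 0.04313055932454899
shift [ 7.7 -0.1  0.7] rot [ 0.21  0.01 -0.07] new tool y [-0.162 -0.987  0.   ] z [-0.987  0.162  0.   ]
```

View pics/c12.png

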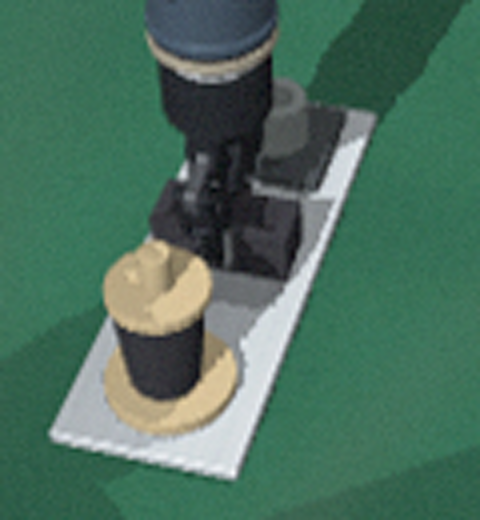

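Mould is over the middle, square to the board, about 7 mm above it. I lower until contact.

Call:
{"method": "send_rows", "body": {"moves": [1, 3, 0, 0.5, 0, 0, 0, 1, 5, 0, 0.5, 0, 0, 0, 1, 6.5, 0, 0.5, 0, 0, 0, 1, 7.5, 0, 0.5, 0, 0, 0, 1, 8.3, 0, 0.5, 0, 0, 0, 1, 8.7, 0, 0.5, 0, 0, 0, 1, 8.7, 0, 0.5, 0, 0, 0]}}

```text
time: 29.45
position: [0.5962, 0.0566, 0.0336]
tcp_rot: [0.98, 1.57, -2.321]
wrist_force: [-7.2, -1.4, 20.6]
grip_width: 0.043
```

Call:
{"method": "send_rows", "body": {"moves": [0.4, -0.5, 0, 0, 0, 0, 0, 0, -0.5, 0, 0, 0, 0, 0, -1, -0.5, 0, 0, 0, 0, 0, -1, -0.5, 0, 0, 0, 0, 0, -1, -0.5, 0, 0, 0, 0, 0, -1, -0.5, 0, 0, 0, 0, 0, -1, -6, 0, 0, 0, 0, 0, -1, -30, 0, 0, 0, 0, 0, -1, -70, 0, 0, 0, 0, 0, -1, -115, 0, 0, 0, 0, 0, -1, -160, 0, 0, 0, 0, 0, -1, -175, 40, 40, 0, 0, 0, -1, -175, 85, 60, 0, 0, 0, -1, -175, 130, 80, 0, 0, 0, -1, -175, 175, 100, 0, 0, 0, -1, -175, 220, 110, 0, 0, 0, -1, -175, 250, 110, 0, 0, 0, -1, -175, 250, 110, 0, 0, 0, -1, -175, 250, 110, 0, 0, 0]}}

```text
time: 31.35
position: [0.4482, -0.1729, 0.2077]
tcp_rot: [1.087, 1.569, -2.216]
wrist_force: [0.3, 1.2, -0.2]
grip_width: 0.0855
```

Run:
```python
from h import *
o=observe();print(o["time"],o["position"].round(4),o["wrist_force"].round(1),o["grip_width"])
s=snap("side","s14");t=snap("top","t14")
cv2.imwrite("pics/c13.png",np.hstack([cv2.resize(s[150:280,230:340],None,fx=3.5,fy=3.5,interpolation=2),cv2.resize(t[140:270,180:300] if 0 else t[140:270,235:365],None,fx=3,fy=3.5,interpolation=2)]))
hsv=cv2.cvtColor(t,cv2.COLOR_BGR2HSV)
print(blobs("top",((hsv[...,2]<85)&(hsv[...,1]<90)).astype(np.uint8)*255,.03,(278,145,326,205)))
print(blobs("top",((hsv[...,0]<30)&(hsv[...,1]>50)&(hsv[...,2]>110)).astype(np.uint8)*255,.022,(240,145,300,205)))
```

```text
31.35 [ 0.4482 -0.1729  0.2077] [ 0.3  1.2 -0.2] 0.08551193035522721
[(382.5, (296, 159, 17, 32), ((597.030029296875, 55.718536376953125), (46.481468200683594, 106.63069152832031), 81.99241638183594))]
[(575.5, (254, 154, 27, 31), ((626.5277099609375, 178.24530029296875), (106.7459716796875, 83.69696044921875), 4.528633117675781))]
```

View pics/c13.png

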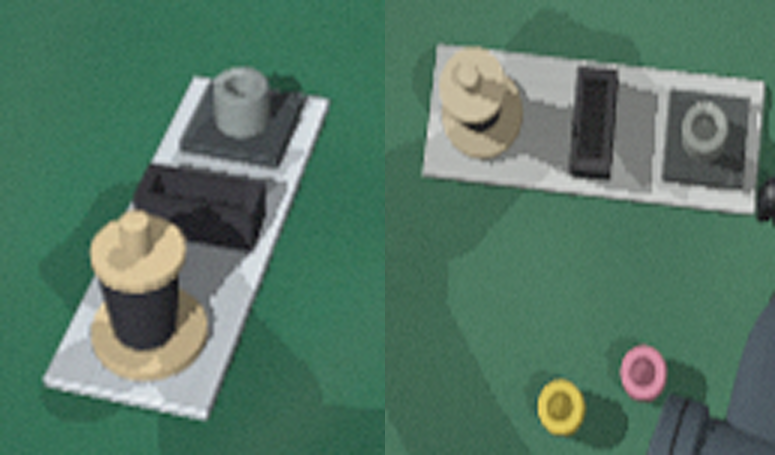

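Run:
```python
from h import *
print("cup",ray("top",(341.3,176.9),.064),"knob",ray("top",(263,161.7),.137))
a,b=cv2.imread("pics/s4.png"),cv2.imread("pics/s14.png"); s0=cv2.imread("pics/side0.png")
for n,w in(("bearing",(255,285,290,355)),("tin",(278,100,308,140)),("spanner",(315,125,375,142))):
    x0,y0,x1,y1=w; print(n,np.abs(s0[y0:y1,x0:x1].astype(int)-b[y0:y1,x0:x1]).mean())
print(hand_in())
```

```text
cup [ 0.57351208 -0.06516142  0.064     ] knob [0.61733153 0.17679354 0.137     ]
bearing 3.825986394557823
tin 2.4994444444444444
spanner 14.537908496732026
the job is handed in; nothing more can be done
None
```

All four parts are set out on the pouring board and I handed the job in at about 31 s. I got no verdict back, and one bystander check, the spanner, was inconclusive.

- **What I did:** I gripped and set down the crucible, lid, steel cup and mould in that order. Each was lowered in steps of about 1 mm or less at the end, until the wrist force showed contact.
- **Crucible and lid:** The last top view puts the lid knob at (617, 177) mm. The crucible is at about (617, 180) and the pad centre at about (616, 179).
- **Cup:** It measures (574, -65) mm against a plate centre of about (575, -66).
- **Mould:** It measures (597, 56) mm against a board centre of about (597, 56), with the long side within about 1.5° of square to the board. In the pictures everything stands upright and released, with the gripper clear.
- **Disagreements:** The side camera read the flat pad and plate 7–10 mm further in y than the top camera. Part of that is the visible front edge. I aimed 2–4 mm from the top-view values towards the side view, well inside the 12 mm tolerance.
- **Bystanders:** A before-and-after picture comparison showed almost no change for the bearing and the tin (mean difference 2.5–4 grey levels). The spanner area gave a larger one, 14.5. That is probably the parked arm or its shadow in front of it, since the gripper only passed well above it. I did not look at it again before handing in.

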